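# Cap the cold-brew keg and swing both cam arms down

### The arm

A 7-joint arm with a two-finger parallel gripper is mounted at the origin on a cart in front of the work surface, level with it; the furniture and walls round the work are solid. World frame = base frame: x ahead of the robot, y to its left, z up, the work surface at z = 0. Lengths are in m, angles in rad, forces in N, time in s.
With the tool pointing down it reaches from about 0.35 to 0.9 m from the base axis. Payload 8.1 kg.
Tool frame: the origin (TCP) lies at the very end of the fingers, on their centre line; the grasp point (between the pads) lies 19 mm behind it (grasp_offset is the z of the grasp point in the tool frame, in m); z points along the fingers, y is the line along which they close (so a half turn about z gives the same grasp; the last joint's range is limited). The gripper opens to 85 mm and grips with 20 to 120 N. Pads are 22 mm wide; open, the fingers measure 114 mm over their backs; the gripper's body (76 mm by 85 mm) begins 54 mm behind the grasp point. The pads swing forward as they close: fully open they stand 13 mm farther back than shut.
Start: joints at [1.105, 0.434, 0.025, 1.573, -0.012, 1.134, -0.075], TCP at [0.222, -0.584, 0.231] pointing down, gripper open.
Joint ranges: [-2.62, 2.62], [-0.44, 2.09], [-1.27, 1.32], [0.08, 2.57], [-1.32, 4.46], [0.12, 2], [-2.74, 2.74]. Speed limits (rad/s): [2.22, 2.22, 3.01, 3.01, 3.14, 3.14, 3.14].

### API

Orientations are given as a unit quaternion [x, y, z, w].
In Python, from station import * gives the robot as it stands.
- The arm moves only by the tool apply_moves, never from a script. Its argument "steps" is a list of rows, each a list of 7 numbers: the shift along the world's x, y, z in units of 0.2 m (1.0 is 0.2 m), then the turn, a rotation vector about the world's x, y, z in units of 360 degrees (1.0 is 360 degrees), then the opening, from 0 (shut) to 1 (fully open). A call has 1 to 20 rows; each row is the pose to reach, as a shift and turn from the pose commanded when the call began, turning the shorter way round; what a row does not reach only later rows make up. A row lasts 1/8 s, in which the tool goes at most 62.5 mm and 10.7 degrees, less where a joint would pass 70% of its speed; a pose out of reach is approached as far as the arm can. A call with a number of a shift or a turn outside -1 to 1 is refused whole. A call with a gripper value outside its range is refused whole. The fingers move at their own pace and stop on an object; the grip force is fixed at half the most. Time passes only in rows, so rows that repeat a pose let the fingers close. It gives the time, the measured TCP pose, the force, the opening and the grip force at its end, in the units of the state.
- get_obs(): the state, without advancing time (a new reading comes with each control period).
- camera(name): name is "scene" or "top"; returns a dict with "frame" (384x512x3 uint8, red, green, blue), "intrinsics" (3x3 intrinsics, pixels), "view" (4x4, takes a point from world to camera coordinates). Camera axes: x right, y up, looking along -z (the intrinsics and any distortion apply to the point x, -y, -z); pixel columns grow to the right and rows downward; lengths in m; the calibration is good to about 2 mm. A picture is of the moment at which its call begins. There is no depth.
- hand_in(): hands the job in; it is judged then, once.
The state is a dict: "time": time; "joint_positions": joint angles; "qvel": joint speeds; "effort": joint torques, N m; "position": TCP position; "tcp_rot": TCP orientation; "force": force on the tool from outside, world axes, zero at the start; "torque": the same for the moment, N m; "width": finger opening in m; "gripper_force": force on a finger pad.
Only numpy, scipy, OpenCV 4.12 (cv2) and the standard library are available. Lean on these libraries where they do the work, as an engineer would, in place of code of your own. Each camera call takes 0.05 s, during which the arm holds its last target. There are 200 camera calls.

### The job

Close the cold-brew keg: pick up the cam-lock cap, set it upright over the keg's brass neck and, with its arms still open, press it down firmly by feel until it is fully home, without crushing the rubber seal. Then swing its two cam arms down together, not one after the other, until both hang straight down and snug, and let go; leave the other things on the worktop where they are.

Things in the scene. Friction and masses are not known exactly. Their poses are not given: they have to be found in the camera images.
- keg: Small steel keg, 130 mm across, black rubber foot, domed shoulder, full and standing fast; origin under its centre, z up, -x the side with the tap. A brass neck rises on its axis: pipe 25 mm across, collar 30 mm, groove 11 mm high and 21 mm across, head 30 mm across and 9 mm high (top 3 mm chamfered to 24 mm), on it a black rubber seal 20 mm across.
- keg_neck (a point): On the neck's axis, centre of the steel collar on top of the keg, 129 mm above the worktop; z up. The neck is screwed in by hand, so its height is NOT measured and differs by up to 10 mm: the seal's free top stands 70 to 80 mm above this point. Fully home, the cap's mouth rim is 39 to 49 mm and cap_mid 55 to 65 mm above it. Nut, 22 mm radius, below 22 mm.
- cap_mid (a point): Centre, half-way up, of the loose aluminium cap, 0.2 to 0.4 kg: a round cup, mouth down, 44 mm across, 32 mm high (rim 16 mm below this point), bore 33 mm wide (1.5 mm clear of the neck's head all round), 24 mm deep. Black ribbed grip flats on its own +x and -x sides, 48 mm over both, 20 mm wide and high: take it there. Cam arms on its +y and -y sides.
- cap: The same cap; origin at the centre of its mouth, z up. On the neck its roof meets the seal 7.5 mm before home; the seal resists with 11 to 14 N and stays where it is pushed, then the cap stops dead: fully home. More than 32 N in all between the cap, its cams and the neck does damage: pressing too hard crushes the seal, and cams that must drag down a cap left high are overloaded.
- cam_l (a joint): Cam arm on the cap's +y side (steel, red grip, pull ring). 0 = open, pointing out and 40 degrees up; 0.70 = level; 2.27 = closed, hanging straight down by the neck. Stiff (0.035 N m, 2 N at 16 mm from its pin), stays where left; the last part draws the cap down. Bends if pushed with over 30 N. Closed, the two arms measure 58 mm over their outer faces.
- cam_r (a joint): The same arm on the cap's -y side, mirrored; same values. Each arm is 11 mm wide, 6 mm thick and reaches 36 mm from its pin (rings: 13 mm more); the pins lie level along the cap's x, 19 mm from the cap's axis and 6.5 mm below cap_mid.
- cam_l_tip (a point): On the +y arm: near the end of its outer face (upper face when level), 35 mm along the arm from its pin and 10 mm off the line through the pin.
- cam_r_tip (a point): The same point on the -y arm.
- lemon: Lemon on the chopping board, 83 mm long; bystander.
- garlic: Garlic bulb on the chopping board, 53 mm; bystander.
- mug: Banded white mug standing behind the work, 73 mm across, 96 mm high; bystander.
- egg_cup_2: Banded egg cup behind the work, 47 mm across, 65 mm high; bystander.
- teaspoon: Teaspoon lying at the right, 122 mm long; bystander.
Not all that is in view belongs to the job. Leave any green or purple look-alike of the cap alone.

How it is judged:
By the outcome, as a careful person would: the job done as asked, in the order asked, and still so for the second after the job is handed in, with the robot touching nothing.
It also fails if it takes over 72 s, if anything falls off the work surface, if the arm or the gripper's body presses on something with over 40 N, if the wrist force passes 120 N, or if a joint passes its speed limit or range.

## Working session

There is one attempt and no reset: what is moved stays moved. The work goes in short steps, Python scripts to look and compute and a tool call to move; the robot and the scene stay as the last step left them, time stands still between calls to the robot, and variables do not carry over. Pictures are saved under pics/ and viewed, at most 10 in all, crops included, and the job is handed in when it is done.

Besides the shell and the picture viewer there is one more tool, called as name([rows], argument=value, ...), one row to a line, values as JSON. apply_moves: Moves the arm, as the interface text tells. Its arguments: {"type":"object","properties":{"steps":{"type":"array"}},"required":["steps"]}

```bash
mkdir -p pics; python3 - <<'E'
from station import *
import cv2,numpy as np
o=get_obs()
print({k:np.round(v,3) for k,v in o.items()})
for n in("scene","top"):
    c=camera(n); cv2.imwrite(f"pics/{n}0.png",cv2.resize(c["frame"][...,::-1],(800,600),interpolation=cv2.INTER_CUBIC))
    print(n,np.round(c["intrinsics"],1).tolist(),np.round(c["view"],3).tolist(),[k for k in c])
E
```

```text
{'time': np.float64(0.0), 'joint_positions': array([ 1.105,  0.435,  0.025,  1.574, -0.012,  1.134, -0.075]), 'qvel': array([-0.001,  0.   ,  0.002, -0.   ,  0.   , -0.002, -0.   ]), 'effort': array([ 0.0000e+00, -6.7047e+01,  1.0260e+00, -3.1621e+01,  1.6000e-02,
        1.2000e-02,  0.0000e+00]), 'position': array([ 0.222, -0.584,  0.231]), 'tcp_rot': array([ 0.984,  0.18 , -0.   , -0.001]), 'force': array([-0.63 , -0.774, -0.646]), 'torque': array([-0.004,  0.008, -0.046]), 'gripper_force': np.float64(0.0), 'width': np.float64(0.085)}
scene [[445.5, 0.0, 253.0], [0.0, 445.5, 194.3], [0.0, 0.0, 1.0]] [[-0.806, -0.592, 0.009, 0.388], [0.473, -0.634, 0.612, -0.341], [-0.357, 0.497, 0.791, -1.081], [0.0, 0.0, 0.0, 1.0]] ['frame', 'intrinsics', 'view']
top [[346.7, 0.0, 253.0], [0.0, 346.7, 193.1], [0.0, 0.0, 1.0]] [[-0.014, -1.0, 0.022, -0.05], [0.995, -0.012, 0.1, -0.52], [-0.1, 0.024, 0.995, -0.928], [0.0, 0.0, 0.0, 1.0]] ['frame', 'intrinsics', 'view']
```

View pics/scene0.png

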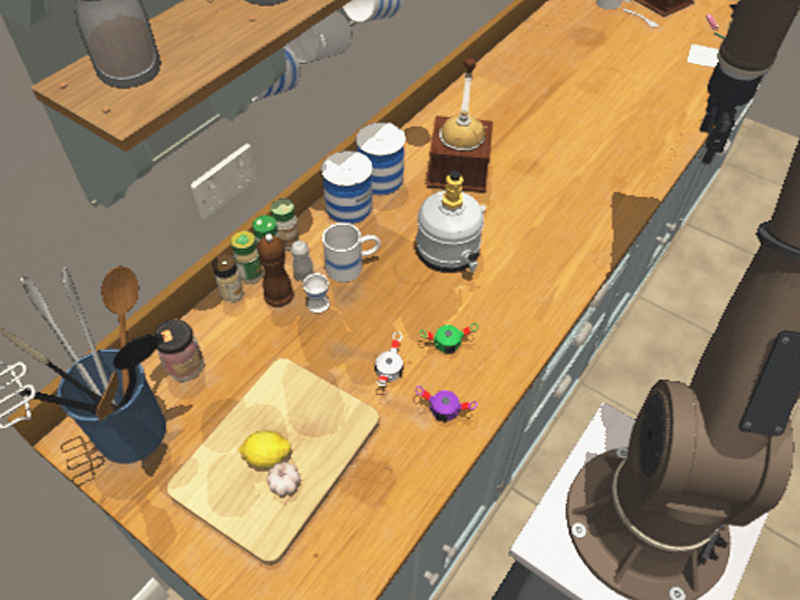

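View pics/top0.png

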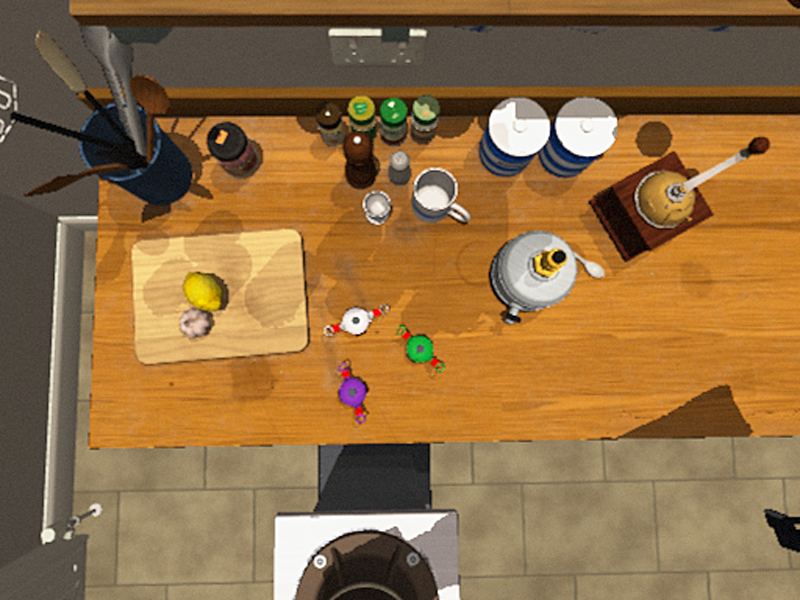

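Scene view: the white cap is at (389,365) with its red arms at (396,342) and (382,380), and the brass neck is at (455,185). Top view: the cap is at (356,320), the neck and seal at (556,258). I'll zoom in on both.

```bash
cat > h.py <<'E'
import numpy as np, cv2
from station import *
from scipy.optimize import least_squares
def proj(c,p):
    q=c["view"]@np.append(p,1); K=c["intrinsics"]; return np.array([K[0,0]*q[0]/-q[2]+K[0,2], K[1,1]*-q[1]/-q[2]+K[1,2]])
def tri(cs,uv):
    r=least_squares(lambda p:np.concatenate([proj(c,p)-u for c,u in zip(cs,uv)]),[.5,0,.05]); return r.x,np.abs(r.fun).max()
def onz(c,uv,z):
    return np.append(least_squares(lambda p:proj(c,[p[0],p[1],z])-uv,[.5,0]).x,z)
def tiles(name,lst):
    """lst: (frame,u0,v0,w) -> 400x300 tiles, 2 columns"""
    t=[cv2.resize(f[v:v+w*3//4,u:u+w,::-1],(400,300),interpolation=cv2.INTER_CUBIC) for f,u,v,w in lst]
    if len(t)==2: im=np.hstack(t)
    else: im=np.vstack([np.hstack(t[:2]),np.hstack(t[2:])])
    cv2.imwrite("pics/"+name,im)
E
python3 - <<'E'
from h import *
s=camera("scene");t=camera("top")
tiles("z1.png",[(s["frame"],224,206,48),(t["frame"],204,186,48),(s["frame"],256,100,64),(t["frame"],310,142,64)])
E
```

```text
(no output)
```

View pics/z1.png

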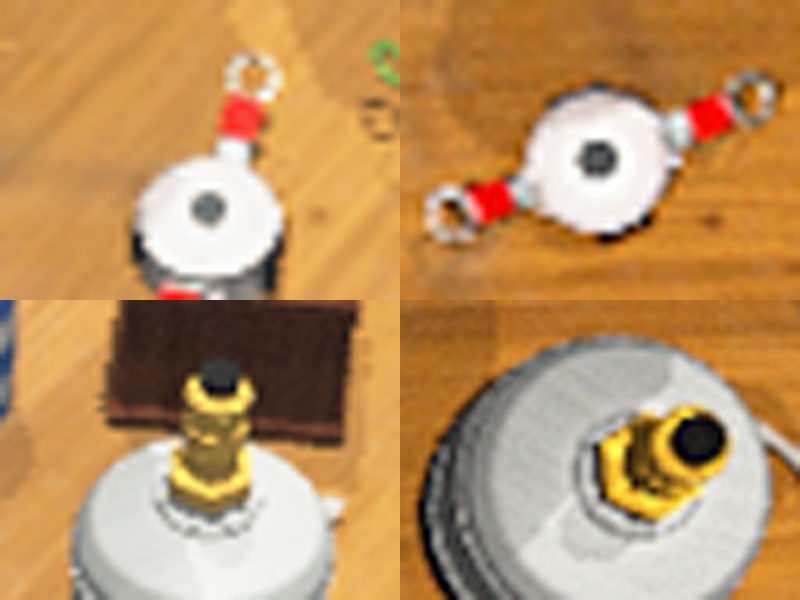

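The zoom shows the cap's dot at tile (208,209) in scene and (198,160) in top. The red grips in top are at (312,118) and (91,201), and the seal is at (220,75) in scene and (297,140) in top. I'll triangulate these.

```bash
python3 - <<'E'
from h import *
s=camera("scene");t=camera("top")
def px(x,y,u,v,w): k=400/w; return np.array([(x+.5)/k-.5+u,(y+.5)/k-.5+v])
A=px(208,209,224,206,48);B=px(198,160,204,186,48)
print("cap dot tri",tri([s,t],[A,B]),"top z=.032",onz(t,B,.032),"scene z=.032",onz(s,A,.032))
r1=px(312,118,204,186,48);r2=px(91,201,204,186,48);z=.0095+.025*np.sin(np.radians(40))
a,b=onz(t,r1,z),onz(t,r2,z);d=a-b
print("red",a,b,"mid",(a+b)/2,"arm dir deg",np.degrees(np.arctan2(d[1],d[0])),np.hypot(*d[:2]))
C=px(220,74,256,100,64);D=px(297,140,310,142,64)
print("seal",tri([s,t],[C,D]),[onz(c,u,.204) for c,u in((s,C),(t,D))])
# collar (white disc centre on keg top) 
E2=px(633-400,470-300,310,142,64);print("collar top",onz(t,E2,.129))
E
python3 -c "
import station;print([n for n in dir(station) if n[0]!='_'])"
```

```text
cap dot tri (array([0.48769457, 0.01355105, 0.03179508]), np.float64(0.14752889280771342)) top z=.032 [0.48803405 0.01373877 0.032     ] scene z=.032 [0.4872455 0.0134761 0.032    ]
red [ 0.50188518 -0.02358194  0.02556969] [0.47541633 0.04924323 0.02556969] mid [0.48865075 0.01283064 0.02556969] arm dir deg -70.02595251884192 0.07748617028682189
seal (array([ 0.56501849, -0.2902399 ,  0.2049181 ]), np.float64(0.27249973000004957)) [array([ 0.56485302, -0.2915213 ,  0.204     ]), array([ 0.56562138, -0.29030718,  0.204     ])]
collar top [ 0.5675103 -0.2889605  0.129    ]
['IKError', 'camera', 'get_obs', 'grasp_offset', 'hand_in']
```

apply_moves([
  [0.44,1,0,0,0,0.083,1],
  [0.44,1,0,0,0,0.083,1],
  [0.44,1,0,0,0,0.083,1],
  [0.44,1,0,0,0,0.083,1],
  [0.44,1,0,0,0,0.083,1],
])

```text
time: 0.92
position: [0.3112, -0.382, 0.2317]
tcp_rot: [0.903, 0.43, 0.0, 0.0]
force: [0.6, -1.5, 0.5]
width: 0.0856
gripper_force: 0.0
```

apply_moves([
  [0.44,1,0,0,0,0.083,1],
  [0.44,1,0,0,0,0.083,1],
  [0.44,1,0,0,0,0.083,1],
  [0.44,1,0,0,0,0.083,1],
  [0.44,1,0,0,0,0.083,1],
])

```text
time: 1.55
position: [0.3988, -0.1831, 0.2315]
tcp_rot: [0.762, 0.648, 0.0, 0.0]
force: [-0.9, 0.0, -0.3]
width: 0.0854
gripper_force: 0.0
```

apply_moves([
  [0.45,0.988,-0.65,0,0,0.082,1],
  [0.45,0.988,-0.65,0,0,0.082,1],
  [0.45,0.988,-0.65,0,0,0.082,1],
  [0.45,0.988,-0.65,0,0,0.082,1],
  [0.45,0.988,-0.65,0,0,0.082,0.88],
  [0.45,0.988,-0.65,0,0,0.082,0.88],
  [0.45,0.988,-0.65,0,0,0.082,0.88],
])

```text
time: 2.42
position: [0.4879, 0.0108, 0.1018]
tcp_rot: [0.575, 0.818, -0.0, 0.001]
force: [0.4, 0.2, -0.9]
width: 0.0751
gripper_force: 0.0
```

```bash
python3 - <<'E'
from h import *
from scipy.spatial.transform import Rotation as R
o=get_obs();print({k:np.round(v,4).tolist() for k,v in o.items()});M=R.from_quat(o["tcp_rot"]).as_matrix();print(M.round(3),"ydeg",np.degrees(np.arctan2(M[1,1],M[0,1])))
s=camera("scene");t=camera("top")
tiles("z2.png",[(s["frame"],200,150,110),(t["frame"],170,150,110)])
E
```

```text
{'time': 2.425, 'joint_positions': [0.2759, 0.4321, -0.5292, 2.0179, 0.3108, 0.769, -0.0924], 'qvel': [0.0026, -0.008, -0.0094, 0.0021, 0.0019, -0.0025, -0.0059], 'effort': [-0.7685, -53.5124, -6.2904, -23.1301, -0.0058, -0.0157, 0.0199], 'position': [0.4879, 0.0108, 0.1018], 'tcp_rot': [0.5745, 0.8185, -0.0003, 0.0006], 'force': [0.4342, 0.2211, -0.8628], 'torque': [-0.0097, 0.0649, 0.0436], 'gripper_force': 0.0, 'width': 0.0751}
[[-0.34   0.94   0.001]
 [ 0.94   0.34  -0.001]
 [-0.001  0.    -1.   ]] ydeg 19.867085003009947
```

View pics/z2.png

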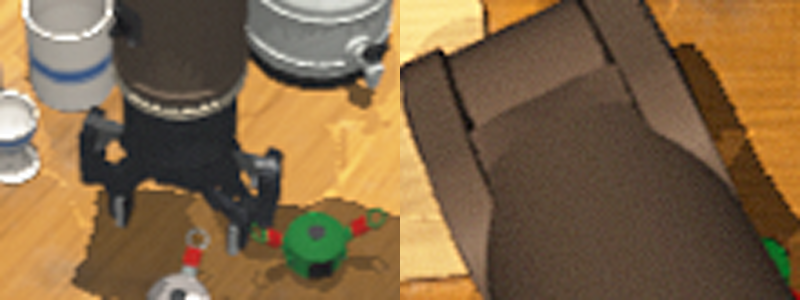

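The open fingers straddle the cap's line, with clearance to the green cap. Descending now.

apply_moves([
  [0,0.012,-0.25,0,0,0,0.88],
  [0,0.012,-0.4,0,0,0,0.88],
  [0,0.012,-0.45,0,0,0,0.88],
  [0,0.012,-0.48,0,0,0,0.88],
  [0,0.012,-0.49,0,0,0,0.88],
  [0,0.012,-0.49,0,0,0,0.88],
])

```text
time: 3.28
position: [0.4884, 0.0156, 0.004]
tcp_rot: [0.573, 0.819, 0.0, 0.001]
force: [-0.4, 0.7, 0.8]
width: 0.0749
gripper_force: 0.0
```

apply_moves([
  [0,-0.01,-0.01,0,0,0,0.75],
  [0,-0.01,-0.01,0,0,0,0.6],
  [0,-0.01,-0.01,0,0,0,0.5],
  [0,-0.01,-0.01,0,0,0,0.4],
  [0,-0.01,-0.01,0,0,0,0.4],
  [0,-0.01,-0.01,0,0,0,0.4],
])

```text
time: 4.03
position: [0.4877, 0.0134, 0.0017]
tcp_rot: [0.573, 0.819, -0.0, 0.0]
force: [-2.0, -0.5, 7.0]
width: 0.0466
gripper_force: 61.4
```

apply_moves([
  [0,0,0.15,0,0,0,0.4],
  [0,0,0.4,0,0,0,0.4],
  [0,0,0.7,0,0,0,0.4],
  [0,0,1,0,0,0,0.4],
  [0,0,1,0,0,0,0.4],
  [0,0,1,0,0,0,0.4],
])

```text
time: 4.78
position: [0.4869, 0.0132, 0.2004]
tcp_rot: [0.573, 0.819, -0.001, -0.0]
force: [-0.4, -0.1, -3.8]
width: 0.0467
gripper_force: 64.2
```

apply_moves([
  [0.1,-0.2,0.25,0,0,-0.02,0.4],
  [0.2,-0.45,0.25,0,0,-0.04,0.4],
  [0.2,-0.7,0.25,0,0,-0.04,0.4],
  [0.2,-0.76,0.25,0,0,-0.04,0.4],
  [0.2,-0.76,0.25,0,0,-0.04,0.4],
])

```text
time: 5.4
position: [0.5266, -0.1388, 0.2491]
tcp_rot: [0.672, 0.741, -0.001, -0.002]
force: [-0.9, 0.7, -3.2]
width: 0.0467
gripper_force: 64.3
```

apply_moves([
  [0.1,-0.25,0,0,0,-0.02,0.4],
  [0.19,-0.5,0,0,0,-0.04,0.4],
  [0.19,-0.7,0,0,0,-0.043,0.4],
  [0.19,-0.76,0,0,0,-0.043,0.4],
  [0.19,-0.76,0,0,0,-0.043,0.4],
  [0.19,-0.76,0,0,0,-0.043,0.4],
])

```text
time: 6.15
position: [0.5663, -0.2875, 0.2511]
tcp_rot: [0.764, 0.645, 0.0, -0.001]
force: [-0.5, 0.9, -2.8]
width: 0.0462
gripper_force: 64.2
```

```bash
python3 - <<'E'
from h import *
from scipy.spatial.transform import Rotation as R
o=get_obs();print({k:np.round(v,4).tolist() for k,v in o.items()});M=R.from_quat(o["tcp_rot"]).as_matrix();print(M.round(3),"ydeg",np.degrees(np.arctan2(M[1,1],M[0,1])))
s=camera("scene");t=camera("top")
tiles("z3.png",[(s["frame"],256,80,72),(t["frame"],290,110,110)])
E
```

```text
{'time': 6.15, 'joint_positions': [0.6292, 0.4682, -0.366, 1.493, 0.1718, 1.2128, 0.0708], 'qvel': [0.0004, -0.0047, 0.0017, -0.0039, 0.0038, 0.0007, 0.0017], 'effort': [1.0135, -70.0957, -4.5072, -33.573, 0.1195, 0.0041, -0.0008], 'position': [0.5663, -0.2875, 0.2511], 'tcp_rot': [0.7639, 0.6453, 0.0005, -0.0006], 'force': [-0.5465, 0.9135, -2.8154], 'torque': [0.0464, 0.0404, -0.0319], 'gripper_force': 64.2409, 'width': 0.0462}
[[ 0.167  0.986 -0.   ]
 [ 0.986 -0.167  0.002]
 [ 0.001 -0.    -1.   ]] ydeg -9.626182007895029
```

View pics/z3.png

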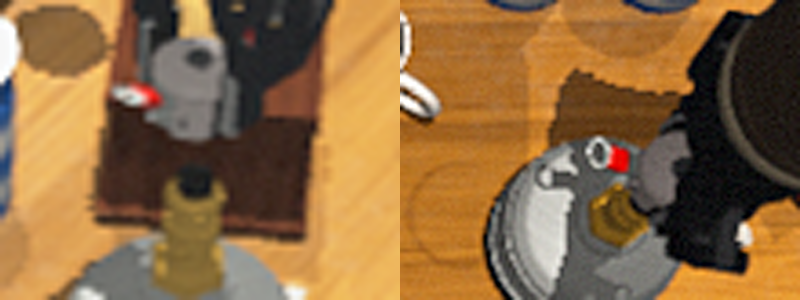

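The cap hangs over the neck. In the scene tile its dot is at (203,57) and the seal at about (197,183). I'll check the lateral offset using the calibration.

```bash
python3 - <<'E'
from h import *
s=camera("scene")
def px(x,y,u,v,w): k=400/w; return np.array([(x+.5)/k-.5+u,(y+.5)/k-.5+v])
p=get_obs()["position"]
top=np.array([p[0],p[1],p[2]-.0017+.032])
print("pred dot",proj(s,top),"obs",px(203,57,256,80,72),"px/mm x,y,z",[(proj(s,top+d)-proj(s,top)).round(2).tolist() for d in np.eye(3)*.001])
for z in(.199,.204,.209): print("seal pred",z,proj(s,[.5655,-.2903,z]))
# seal in both images measured: dark pixels
f=s["frame"]
g=f[100:125,275:305].astype(int).max(2); ys,xs=np.where(g<35); print("seal dark centroid",xs.mean()+275,ys.mean()+100,len(xs),ys.min()+100,ys.max()+100,xs.min()+275,xs.max()+275)
E
```

```text
pred dot [291.98414005  89.93856251] obs [292.13  89.85] px/mm x,y,z [[-0.31, -0.14], [-0.2, 0.19], [0.03, -0.3]]
seal pred 0.199 [290.22129775 112.8908353 ]
seal pred 0.204 [290.3531605  111.56025748]
seal pred 0.209 [290.48585005 110.22133661]
seal dark centroid 291.3181818181818 111.72727272727272 22 100 114 289 300
```

apply_moves([
  [-0.007,-0.013,-0.1,0,0,0,0.4],
  [-0.007,-0.013,-0.18,0,0,0,0.4],
  [-0.007,-0.013,-0.2,0,0,0,0.4],
  [-0.007,-0.013,-0.215,0,0,0,0.4],
  [-0.007,-0.013,-0.215,0,0,0,0.4],
])

```text
time: 6.92
position: [0.5646, -0.2929, 0.2086]
tcp_rot: [0.765, 0.644, 0.0, 0.0]
force: [-0.1, 0.5, -2.9]
width: 0.0468
gripper_force: 64.2
```

apply_moves([
  [0,0,-0.01,0,0,0,0.4],
  [0,0,-0.02,0,0,0,0.4],
  [0,0,-0.02,0,0,0,0.4],
])

```text
time: 7.3
position: [0.5643, -0.2929, 0.2042]
tcp_rot: [0.765, 0.644, -0.0, -0.0]
force: [-0.6, -0.9, -2.5]
width: 0.0462
gripper_force: 64.2
```

apply_moves([
  [0.003,0.012,0,0,0,0,0.4],
  [0.003,0.012,0,0,0,0,0.4],
  [0.003,0.012,-0.01,0,0,0,0.4],
  [0.003,0.012,-0.02,0,0,0,0.4],
  [0.003,0.012,-0.02,0,0,0,0.4],
])

```text
time: 7.92
position: [0.5648, -0.2905, 0.2]
tcp_rot: [0.765, 0.644, -0.0, -0.0]
force: [-0.2, 2.0, -3.3]
width: 0.0465
gripper_force: 64.2
```

apply_moves([
  [0,0,-0.01,0,0,0,0.4],
  [0,0,-0.02,0,0,0,0.4],
  [0,0,-0.02,0,0,0,0.4],
])

```text
time: 8.3
position: [0.5648, -0.2905, 0.1961]
tcp_rot: [0.765, 0.644, -0.0, -0.0]
force: [0.6, 0.1, -3.8]
width: 0.0467
gripper_force: 64.2
```

apply_moves([
  [0,0,-0.01,0,0,0,0.4],
  [0,0,-0.02,0,0,0,0.4],
  [0,0,-0.02,0,0,0,0.4],
])

```text
time: 8.68
position: [0.5648, -0.2909, 0.1921]
tcp_rot: [0.765, 0.644, -0.0, 0.0]
force: [-0.6, -1.9, -4.2]
width: 0.0467
gripper_force: 64.4
```

apply_moves([
  [0,0,-0.01,0,0,0,0.4],
  [0,0,-0.02,0,0,0,0.4],
  [0,0,-0.02,0,0,0,0.4],
])

```text
time: 9.05
position: [0.5648, -0.291, 0.1881]
tcp_rot: [0.765, 0.644, -0.0, 0.0]
force: [-0.2, -3.4, -3.6]
width: 0.0466
gripper_force: 64.3
```

apply_moves([
  [0,0,-0.01,0,0,0,0.4],
  [0,0,-0.01,0,0,0,0.4],
])

```text
time: 9.3
position: [0.5648, -0.291, 0.1862]
tcp_rot: [0.765, 0.644, -0.0, 0.0]
force: [-1.3, -4.9, -3.0]
width: 0.0468
gripper_force: 64.4
```

apply_moves([
  [-0.001,-0.006,0,0,0,0,0.4],
  [-0.001,-0.006,0,0,0,0,0.4],
  [-0.001,-0.006,-0.005,0,0,0,0.4],
  [-0.001,-0.006,-0.005,0,0,0,0.4],
])

```text
time: 9.8
position: [0.5649, -0.2913, 0.1852]
tcp_rot: [0.765, 0.644, 0.0, -0.0]
force: [0.5, 0.1, -4.3]
width: 0.0466
gripper_force: 64.4
```

apply_moves([
  [0,0,-0.005,0,0,0,0.4],
  [0,0,-0.01,0,0,0,0.4],
  [0,0,-0.01,0,0,0,0.4],
])

```text
time: 10.18
position: [0.565, -0.2915, 0.1835]
tcp_rot: [0.765, 0.644, 0.0, 0.0]
force: [-1.0, 0.6, -1.5]
width: 0.0469
gripper_force: 64.5
```

apply_moves([
  [0,0,-0.005,0,0,0,0.4],
  [0,0,-0.005,0,0,0,0.4],
])

```text
time: 10.42
position: [0.565, -0.2916, 0.1832]
tcp_rot: [0.765, 0.644, 0.0, 0.0]
force: [-3.3, 0.6, 4.7]
width: 0.0467
gripper_force: 65.4
```

apply_moves([
  [0,0,-0.005,0,0,0,0.4],
  [0,0,-0.005,0,0,0,0.4],
])

```text
time: 10.68
position: [0.565, -0.2915, 0.1824]
tcp_rot: [0.765, 0.644, 0.0, 0.0]
force: [-3.8, 1.0, 6.1]
width: 0.0468
gripper_force: 65.5
```

apply_moves([
  [-0.003,0,-0.005,0,0,0,0.4],
  [-0.003,0,-0.01,0,0,0,0.4],
  [-0.003,0,-0.01,0,0,0,0.4],
])

```text
time: 11.05
position: [0.565, -0.2916, 0.1807]
tcp_rot: [0.765, 0.644, 0.001, 0.001]
force: [-1.7, 1.8, 6.4]
width: 0.0463
gripper_force: 65.6
```

apply_moves([
  [0,0,-0.005,0,0,0,0.4],
  [0,0,-0.01,0,0,0,0.4],
  [0,0,-0.01,0,0,0,0.4],
])

```text
time: 11.42
position: [0.565, -0.2915, 0.1788]
tcp_rot: [0.765, 0.644, 0.001, 0.001]
force: [-1.8, 1.4, 9.5]
width: 0.0465
gripper_force: 65.7
```

apply_moves([
  [0,0,-0.005,0,0,0,0.4],
  [0,0,-0.005,0,0,0,0.4],
])

```text
time: 11.68
position: [0.565, -0.2916, 0.1779]
tcp_rot: [0.765, 0.644, 0.001, 0.001]
force: [-2.5, 1.4, 8.7]
width: 0.0466
gripper_force: 65.7
```

apply_moves([
  [0,0,-0.004,0,0,0,0.4],
  [0,0,-0.004,0,0,0,0.4],
])

```text
time: 11.92
position: [0.5651, -0.2916, 0.1771]
tcp_rot: [0.765, 0.644, 0.001, 0.001]
force: [-2.9, 2.0, 9.3]
width: 0.0462
gripper_force: 65.8
```

apply_moves([
  [0,0,-0.003,0,0,0,0.4],
  [0,0,-0.003,0,0,0,0.4],
])

```text
time: 12.18
position: [0.565, -0.2916, 0.1766]
tcp_rot: [0.765, 0.644, 0.001, 0.001]
force: [-4.2, 1.2, 9.5]
width: 0.0467
gripper_force: 65.8
```

apply_moves([
  [0,0,-0.003,0,0,0,0.4],
  [0,0,-0.003,0,0,0,0.4],
])

```text
time: 12.42
position: [0.565, -0.2916, 0.176]
tcp_rot: [0.765, 0.644, 0.001, 0.001]
force: [-3.0, 1.8, 9.6]
width: 0.0471
gripper_force: 65.8
```

apply_moves([
  [0,0,-0.003,0,0,0,0.4],
  [0,0,-0.003,0,0,0,0.4],
])

```text
time: 12.68
position: [0.5651, -0.2916, 0.1758]
tcp_rot: [0.765, 0.644, 0.001, 0.001]
force: [-4.7, 1.4, 12.3]
width: 0.0468
gripper_force: 66.3
```

apply_moves([
  [0,0,-0.003,0,0,0,0.4],
  [0,0,-0.003,0,0,0,0.4],
])

```text
time: 12.92
position: [0.5651, -0.2916, 0.1758]
tcp_rot: [0.765, 0.644, 0.001, 0.001]
force: [-5.9, 3.3, 17.9]
width: 0.0469
gripper_force: 66.8
```

Dead stop at z=0.1758, with about 21 N in all, 7.7 mm after the seal contact. The cap is home. I'll relax the push, release and rise.

apply_moves([
  [0.001,0,0.005,0,0,0,0.4],
  [-0.002,0,0.009,0,0,0,0.4],
  [-0.002,0,0.009,0,0,0,0.9],
  [-0.002,0,0.009,0,0,0,0.95],
  [-0.002,0,0.009,0,0,0,0.95],
  [-0.002,0,0.009,0,0,0,0.95],
])

```text
time: 13.68
position: [0.5637, -0.2918, 0.1748]
tcp_rot: [0.765, 0.644, -0.0, -0.0]
force: [-0.2, 0.6, 0.1]
width: 0.0812
gripper_force: 0.0
```

apply_moves([
  [0,0,0.05,0,0,0,1],
  [0,0,0.15,0,0,0,1],
  [0,0,0.3,0,0,0,1],
  [0,0,0.45,0,0,0,1],
  [0,0,0.45,0,0,0,1],
])

```text
time: 14.3
position: [0.5653, -0.292, 0.2684]
tcp_rot: [0.765, 0.644, 0.001, 0.002]
force: [-0.2, 0.2, -1.2]
width: 0.0856
gripper_force: 0.0
```

apply_moves([
  [0,0,0,0,0,0.25,1],
  [0,0,0,0,0,0.25,1],
  [0,0,0,0,0,0.25,1],
  [0,0,0,0,0,0.25,1],
  [0,0,0,0,0,0.25,1],
  [0,0,0,0,0,0.25,1],
  [0,0,0,0,0,0.25,1],
  [0,0,0,0,0,0.25,1],
  [0,0,0,0,0,0.25,1],
  [0,0,0,0,0,0.25,1],
  [0,0,0,0,0,0.25,1],
])

```text
time: 15.68
position: [0.5636, -0.2917, 0.2647]
tcp_rot: [0.086, 0.996, 0.0, -0.0]
force: [0.0, 0.9, -0.4]
width: 0.0854
gripper_force: 0.0
```

```bash
python3 - <<'E'
from h import *
from scipy.spatial.transform import Rotation as R
o=get_obs();print({k:np.round(v,4).tolist() for k,v in o.items()});M=R.from_quat(o["tcp_rot"]).as_matrix();print(M.round(3),"ydeg",np.degrees(np.arctan2(M[1,1],M[0,1])))
s=camera("scene");t=camera("top")
tiles("z4.png",[(s["frame"],250,80,80),(t["frame"],310,130,80)])
print("pred dot",proj(s,[.5651,-.2916,.1741+.032]))
E
```

```text
{'time': 15.675, 'joint_positions': [0.8469, 0.526, -0.7145, 1.4547, 0.3493, 1.2908, 1.5006], 'qvel': [-0.0028, -0.0043, 0.0022, -0.001, -0.0008, 0.0006, 0.0041], 'effort': [0.1502, -67.6916, -10.8495, -31.5167, 0.0249, 0.0077, 0.0344], 'position': [0.5636, -0.2917, 0.2647], 'tcp_rot': [0.0865, 0.9963, 0.0001, -0.0002], 'force': [0.0354, 0.8871, -0.4483], 'torque': [0.0224, 0.024, 0.0164], 'gripper_force': 0.0, 'width': 0.0854}
[[-0.985  0.172 -0.   ]
 [ 0.172  0.985  0.   ]
 [ 0.     0.    -1.   ]] ydeg 80.07972902216272
pred dot [290.77870057 110.80830951]
```

View pics/z4.png

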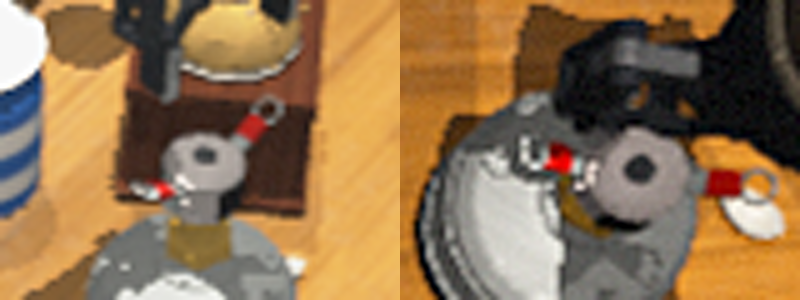

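The cap sits upright on the neck, its dot at tile (205,155) matching the prediction, with both arms still open. Next I'll centre the tool and narrow the opening to about 68 mm so both fingertips come down on the two arms together.

apply_moves([
  [0.007,0.001,-0.1,0,0,0,0.8],
  [0.007,0.001,-0.15,0,0,0,0.8],
  [0.007,0.001,-0.18,0,0,0,0.8],
  [0.007,0.001,-0.18,0,0,0,0.8],
])

```text
time: 16.27
position: [0.565, -0.2915, 0.2287]
tcp_rot: [0.086, 0.996, 0.0, -0.0]
force: [0.4, 0.7, 0.4]
width: 0.0684
gripper_force: 0.0
```

apply_moves([
  [0,0,-0.02,0,0,0,0.8],
  [0,0,-0.04,0,0,0,0.8],
  [0,0,-0.06,0,0,0,0.8],
  [0,0,-0.075,0,0,0,0.8],
  [0,0,-0.09,0,0,0,0.8],
  [0,0,-0.105,0,0,0,0.8],
  [0,0,-0.12,0,0,0,0.8],
  [0,0,-0.135,0,0,0,0.8],
  [0,0,-0.15,0,0,0,0.8],
])

```text
time: 17.4
position: [0.5653, -0.2916, 0.1989]
tcp_rot: [0.086, 0.996, -0.0, 0.0]
force: [-0.4, 0.0, 3.5]
width: 0.0683
gripper_force: 1.5
```

```bash
python3 - <<'E'
from h import *
o=get_obs();print({k:np.round(o[k],4).tolist() for k in("position","force","torque","width")})
s=camera("scene");t=camera("top")
tiles("z5.png",[(s["frame"],250,80,80),(t["frame"],310,130,80)])
E
```

```text
{'position': [0.5653, -0.2916, 0.1989], 'force': [-0.4208, 0.0204, 3.5172], 'torque': [0.0342, 0.1136, -0.031], 'width': 0.0683}
```

View pics/z5.png

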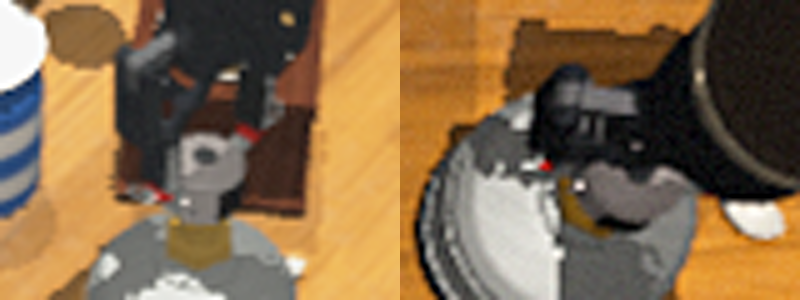

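Both fingertips rest on the arms near the red grips at (155,190) and (248,135), with 3.5 N in total and no sideways force. I'll keep descending.

apply_moves([
  [0,0,-0.015,0,0,0,0.8],
  [0,0,-0.03,0,0,0,0.8],
  [0,0,-0.045,0,0,0,0.8],
  [0,0,-0.06,0,0,0,0.8],
])

```text
time: 18.0
position: [0.5654, -0.2915, 0.1869]
tcp_rot: [0.086, 0.996, 0.0, 0.0]
force: [0.2, 0.2, 4.9]
width: 0.0683
gripper_force: 2.6
```

apply_moves([
  [0,0,-0.015,0,0,0,0.8],
  [0,0,-0.03,0,0,0,0.8],
  [0,0,-0.045,0,0,0,0.8],
])

```text
time: 18.38
position: [0.5657, -0.2911, 0.1784]
tcp_rot: [0.085, 0.996, 0.0, 0.001]
force: [-0.8, 0.9, 7.2]
width: 0.0679
gripper_force: 7.3
```

apply_moves([
  [0,0,-0.012,0,0,0,0.8],
  [0,0,-0.024,0,0,0,0.8],
  [0,0,-0.036,0,0,0,0.8],
])

```text
time: 18.75
position: [0.5653, -0.2912, 0.1705]
tcp_rot: [0.085, 0.996, 0.0, 0.0]
force: [1.3, 2.0, 3.5]
width: 0.0684
gripper_force: 2.0
```

apply_moves([
  [0,0,-0.012,0,0,0,0.8],
  [0,0,-0.024,0,0,0,0.8],
  [0,0,-0.036,0,0,0,0.8],
])

```text
time: 19.12
position: [0.5649, -0.2917, 0.1632]
tcp_rot: [0.086, 0.996, -0.0, -0.0]
force: [-0.8, 0.8, 3.0]
width: 0.0686
gripper_force: 1.4
```

apply_moves([
  [0,0,-0.012,0,0,0,0.8],
  [0,0,-0.024,0,0,0,0.8],
  [0,0,-0.036,0,0,0,0.8],
  [0,0,-0.048,0,0,0,0.8],
])

```text
time: 19.62
position: [0.5651, -0.2916, 0.1537]
tcp_rot: [0.086, 0.996, 0.0, -0.0]
force: [-0.1, 0.0, 1.7]
width: 0.0683
gripper_force: 1.0
```

apply_moves([
  [0,0,0,0,0,0,0.78],
  [0,0,0,0,0,0,0.76],
  [0,0,0,0,0,0,0.74],
  [0,0,0,0,0,0,0.74],
])

```text
time: 20.12
position: [0.565, -0.2915, 0.1537]
tcp_rot: [0.086, 0.996, 0.0, -0.0]
force: [0.2, -0.0, -0.6]
width: 0.063
gripper_force: 1.5
```

apply_moves([
  [0,0,0,0,0,0,0.725],
  [0,0,0,0,0,0,0.71],
  [0,0,0,0,0,0,0.71],
])

```text
time: 20.5
position: [0.5651, -0.2915, 0.1539]
tcp_rot: [0.086, 0.996, 0.0, -0.0]
force: [-0.6, 0.7, -2.5]
width: 0.0603
gripper_force: 1.9
```

apply_moves([
  [0,0,0,0,0,0,0.7],
  [0,0,0,0,0,0,0.69],
  [0,0,0,0,0,0,0.69],
])

```text
time: 20.88
position: [0.5653, -0.2914, 0.154]
tcp_rot: [0.085, 0.996, 0.0, 0.0]
force: [0.4, 1.2, -1.9]
width: 0.0586
gripper_force: 2.4
```

apply_moves([
  [0,0,0,0,0,0,0.68],
  [0,0,0,0,0,0,0.68],
  [0,0,0,0,0,0,0.68],
])

```text
time: 21.25
position: [0.5653, -0.2915, 0.154]
tcp_rot: [0.086, 0.996, 0.0, 0.0]
force: [0.7, 0.1, -1.2]
width: 0.0581
gripper_force: 2.4
```

apply_moves([
  [0,0,0,0,0,0,0.675],
  [0,0,0,0,0,0,0.675],
])

```text
time: 21.5
position: [0.5653, -0.2914, 0.154]
tcp_rot: [0.086, 0.996, 0.0, 0.0]
force: [-0.7, 1.7, -0.3]
width: 0.0579
gripper_force: 8.2
```

apply_moves([
  [0,0,0,0,0,0,0.67],
  [0,0,0,0,0,0,0.67],
])

```text
time: 21.75
position: [0.5653, -0.2914, 0.1541]
tcp_rot: [0.085, 0.996, 0.0, 0.0]
force: [0.9, 2.8, 1.6]
width: 0.0572
gripper_force: 15.3
```

The arms meet their stop at about 58 mm with 15 N on the pads, so both are snug. Releasing and rising.

apply_moves([
  [0,0,0,0,0,0,0.7],
  [0,0,0,0,0,0,0.85],
  [0,0,0,0,0,0,1],
  [0,0,0,0,0,0,1],
  [0,0,0,0,0,0,1],
])

```text
time: 22.38
position: [0.5652, -0.2916, 0.1539]
tcp_rot: [0.086, 0.996, 0.0, 0.0]
force: [-0.1, -0.5, -0.8]
width: 0.0854
gripper_force: 0.0
```

apply_moves([
  [0,0,0.1,0,0,0,1],
  [0,0,0.3,0,0,0,1],
  [0,0,0.5,0,0,0,1],
  [0,0,0.7,0,0,0,1],
  [-0.3,0,0.8,0,0,0,1],
  [-0.7,-0.3,0.9,0,0,0,1],
  [-0.7,-0.7,0.9,0,0,0,1],
  [-0.7,-0.7,0.9,0,0,0,1],
])

```text
time: 23.38
position: [0.4235, -0.4341, 0.3363]
tcp_rot: [0.087, 0.996, -0.001, 0.001]
force: [0.7, 0.6, 0.1]
width: 0.0853
gripper_force: 0.0
```

```bash
python3 - <<'E'
from h import *
o=get_obs();print({k:np.round(o[k],4).tolist() for k in("position","force","torque","width")})
s=camera("scene");t=camera("top")
tiles("z6.png",[(s["frame"],250,80,80),(t["frame"],310,130,80)])
E
```

```text
{'position': [0.4235, -0.4341, 0.3363], 'force': [0.693, 0.5524, 0.1378], 'torque': [-0.0071, -0.0534, 0.0441], 'width': 0.0853}
```

View pics/z6.png

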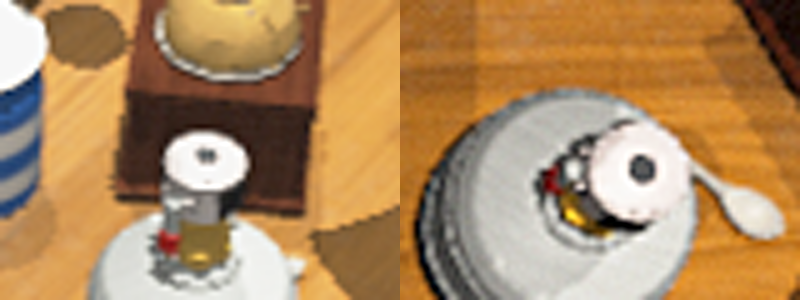

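The cap is level with its dot at (207,155), unchanged. The visible arm hangs straight down at (168,238), and the other is hidden behind the neck. Nothing else has moved, so I'm handing in.

```bash
python3 -c "
from station import *
print(hand_in())"
```

```text
the job is handed in; nothing more can be done
None
```

The job is handed in at about 23 s of the 72 s limit: the cap went fully home (dead stop at about 21 N), both cam arms were swung down together to their stop at about 58 mm, and the gripper let go. In the last picture one arm hangs straight down; the other was hidden behind the neck, so its position rests on the gripper width and force readings.

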